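# Reset the ratchet prop and lay the rest board level

## Robot

A 6-joint arm with a two-finger parallel gripper is mounted at the origin on a cart in front of the work surface, level with it; the furniture and walls round the work are solid. World frame = base frame: x ahead of the robot, y to its left, z up, the work surface at z = 0. Lengths are in m, angles in rad, forces in N, time in s.
With the tool pointing down it reaches from about 0.325 to 0.9 m from the base axis. Payload 3.5 kg.
Tool frame: the origin (TCP) lies between the finger pads; the fingertips stand r.tips_ahead ahead of it and the grasp point (between the pads) lies 11 mm behind it (r.tips_ahead is the distance from the TCP to the fingertips, in m); z points along the fingers, y is the line along which they close (so a half turn about z gives the same grasp; the last joint's range is limited). The gripper opens to 85 mm and grips with 20 to 120 N. Pads are 22 mm wide; open, the fingers measure 114 mm over their backs; the gripper's body (76 mm by 85 mm) begins 54 mm behind the grasp point. The pads swing forward as they close: fully open they stand 13 mm farther back than shut.
Start: joints at [1.168, 0.276, -0.026, 1.268, 0, 1.467], TCP at [0.185, 0.597, 0.239] pointing down, gripper open.
Joint ranges: [-3.12, 3.12], [-0.85, 1.88], [-1.08, 1.24], [-1.95, 2.15], [-1.57, 1.53], [-3.14, 3.14]. Speed limits (rad/s): [2.57, 2.57, 3.14, 3.14, 3.14, 3.14].

## Interface

Orientations are given as a 3x3 rotation matrix whose columns are the frame's x, y, z axes.
In Python, from cell import r gives the robot as it stands.
- The arm moves only by the shell command python3 -m crank 'ROWS'. ROWS is JSON, a list of rows, each a list of 7 numbers: the shift along the tool's x, y, z in m, then the turn, a rotation vector about the tool's x, y, z in rad, then the finger opening in m, from 0 to 0.0854. A call has 1 to 10 rows; each row shifts and turns the commanded pose from where the row before left it, along the tool's axes as they then stand; what a row does not reach is not made up. A row lasts 1/10 s, in which the tool goes at most 50 mm and 8.59 degrees, less where a joint would pass 70% of its speed; a pose out of reach is approached as far as the arm can. A call is refused whole if a number of a shift passes 0.05 or a number of a turn 0.15, either way. A call with a gripper value outside its range is refused whole. The fingers move at their own pace and stop on an object; the grip force is fixed at half the most. Time passes only in rows, so rows that do not move let the fingers close. It gives the time, the measured TCP pose, the force, the opening and the grip force at its end, in the units of the state.
- r.state(): the state, without advancing time (a new reading comes with each control period).
- r.camera(name): name is "side" or "top"; returns (picture, depth): 400x640x3 uint8, red, green, blue; 400x640 float32, m along the optical axis (not along the pixel's ray), 0 where there is no reading.
- r.calibration(name): a dict with "mtx" (3x3 intrinsics, pixels), "world_from_camera" (4x4, takes a point from camera to world coordinates). Camera axes: x right, y down, z forward; pixel columns grow to the right and rows downward; lengths in m; the calibration is good to about 2 mm. A picture is of the moment at which its call begins. calibration takes no time and is no camera call.
- r.close_job(): hands the job in; it is judged then, once.
The state is a dict: "time": time; "joint_pos": joint angles; "joint_vel": joint speeds; "joint_efforts": joint torques, N m; "position": TCP position; "orientation": TCP orientation; "wrist_force": force on the tool from outside, world axes, zero at the start; "wrist_torque": the same for the moment, N m; "gripper_width": opening from 0.0 (shut) to 1.0 (fully open); "grip_force": force on a finger pad.
Only numpy, scipy, OpenCV 4.12 (cv2) and the standard library are available. Lean on these libraries where they do the work, as an engineer would, in place of code of your own. Each camera call takes 0.05 s, during which the arm holds its last target. There are 200 camera calls.

## Task

The ratchet prop of the work rest was left too high: push the screwdriver's blade in through the slot in the end of the prop's housing to press the hidden pawl tab until the column drops fully home, then lay the screwdriver down on the bench clear of the rest. Raise the column by its cradle exactly four clicks and let it settle on the pawl, then lay the wooden board in the two cradles, across prop and fixed post, so that it lies level. Leave the other things on the bench where they are.

Things in the scene. Friction and masses are not known exactly. Their poses are not given: they have to be found in the camera images.
- stand: work rest, grey steel, fixed to the bench; base plate 80 (x) x 300 (y) x 8 mm. Origin on the bench top midway between its uprights, y along the plate, z up. At y = -100 mm a fixed round post with a cradle; at y = +100 mm the ratchet prop: grey housing 46 (x) x 73 mm (y = +62 to +135), top 118 mm up, from which a square column rises with a like cradle. The board lies along y in both
- slot (a point): centre of the mouth of a slot in the housing's +y end, 65 mm up; 14 mm wide (x), 22 mm high, wall 5 mm; axes as the stand's, the blade goes in along -y. The pawl's tab (plate 30 x 34 mm) stands 11 mm behind this mouth; pushed in 4.5 mm (15.5 mm behind the mouth) it frees the column, at 7.5 mm (18.5 mm behind) is its stop. Spring 1.5 N to start, 3.5 N at the stop
- post_cradle (a point): middle of the floor of the fixed post's cradle, 202 mm above the bench. Each cradle is a steel U: 50 mm wide outside across the stand's x, 42 mm between its two lips, 30 mm long along y, floor 8 mm thick, lips 10 mm high above the floor
- prop_cradle (a point): middle of the floor of the cradle on top of the column: 154 mm above the bench with the column fully down, 202 mm at four clicks. Its underside, 8 mm lower, stays at least 28 mm above the housing. Take it across x, by the outsides of its lips (50 mm)
- column (a joint): height of the column above fully down, 0 to 0.090 m. A click each 12 mm (0.012, 0.024 ... 0.084); let go, it sinks back to the last notch passed and rests on the pawl. It starts on the fifth notch or higher. Mass about 0.3 kg; lifting past the pawl takes up to 8 N. With the pawl tab held pressed it falls by itself within a second; the pawl springs back when let go
- pawl (a joint): travel of the hidden pawl tab, m: 0 engaged, free of the column from 0.0045, stop at 0.0075
- screwdriver: flat screwdriver lying on the bench, 200 mm long along its y: round orange handle 27 mm thick from y = +5 to +100 mm, steel blade 6.4 mm thick from y = +5 to -100 mm; origin at mid length on the underside, its axis 13 mm above that
- screwdriver_tip (a point): tip of the screwdriver's blade, on its axis, axes as the screwdriver's (the blade points along -y)
- board: loose plain wooden board 30 (x) x 260 (y) x 14 mm, 0.12 kg, lying flat on the bench; origin at the centre of its underside
- polish_tin_a: bystander: flat round polish tin, 73 mm across, 23 mm high; origin under its centre
- polish_tin_b: bystander: flat round polish tin, 77 mm across, 25 mm high; origin under its centre
- wax_puck: bystander: round wax puck, 42 mm across, 13 mm high; origin under its centre
- heel_block: bystander: heel block 72 x 65 x 16 mm; origin under its centre
- bottle_2: bystander: bottle 48 mm across, 110 mm high; origin under its centre
- spool_2: bystander: thread spool 45 mm across, 56 mm high; origin under its centre

How it is judged:
On the way, in this order (a step that is already met when the one before it is completed fails the run):
1. the screwdriver's blade is in through the slot and presses the pawl tab (value of joint pawl above 0.003 m and y of screwdriver_tip in the frame of slot between -0.03 and -0.008 m and x of screwdriver_tip in the frame of slot between -0.01 and 0.01 m).
2. the column has dropped fully home (value of joint column below 0.003 m), for 0.1 s.
3. the column has been raised four clicks and rests on the pawl, not held (value of joint column between 0.045 and 0.051 m and value of joint pawl below 0.003 m and contact force between the fingers and column below 0.2 N), for 0.3 s.
At the end, for the whole second after the job is handed in: Column at rest on notch four (48 mm up, within 3 mm); board in both cradles: along the rest within 0.1 rad, level within 0.03 rad, underside 202 mm up (within 4 mm), middle within 30 mm of midway between the uprights; screwdriver at rest on the bench, not touching the rest (value of joint column between 0.045 and 0.051 m and z of board in the frame of stand between 0.198 and 0.206 m and x of board in the frame of stand between -0.01 and 0.01 m and y of board in the frame of stand between -0.03 and 0.03 m and angle between board's own z axis and vertical below 0.03 rad and angle between the y axis of board and the y axis of stand, either way round below 0.1 rad and linear speed of board below 0.02 m/s and height (world z) of screwdriver between -0.02 and 0.02 m and contact force between screwdriver and stand below 0.1 N and linear speed of screwdriver below 0.03 m/s).
It fails at once if a bystander is shifted more than 40 mm (distance of any of polish_tin_a, polish_tin_b, wax_puck, heel_block, bottle_2, spool_2 from where it was at the start of the episode above 0.04 m).
It also fails if it takes over 72 s, if anything falls off the work surface, if the arm or the gripper's body presses on something with over 40 N, if the wrist force passes 120 N, or if a joint passes its speed limit or range.

## Working session

There is one attempt and no reset: what is moved stays moved. The work goes in short steps, Python scripts to look and compute and a shell command to move; the robot and the scene stay as the last step left them, time stands still between calls to the robot, and variables do not carry over. Pictures are saved under pics/ and viewed, at most 10 in all, crops included, and the job is handed in when it is done.

```bash
ls; mkdir -p pics; cat > h.py <<'E'
from cell import r
import numpy as np, cv2
def px(name,depth,u,v,w=2):
    c=r.calibration(name);K=np.array(c["mtx"]);T=np.array(c["world_from_camera"])
    d=depth[v-w:v+w+1,u-w:u+w+1];d=np.median(d[d>0])
    p=np.linalg.inv(K)@[u,v,1]*d
    return (T@np.r_[p,1])[:3]
def cloud(name,depth):
    c=r.calibration(name);K=np.array(c["mtx"]);T=np.array(c["world_from_camera"])
    v,u=np.mgrid[:400,:640]
    P=np.stack([(u-K[0,2])/K[0,0]*depth,(v-K[1,2])/K[1,1]*depth,depth],-1)
    return P@T[:3,:3].T+T[:3,3]
E
python3 - <<'E'
from h import *
for n in("top","side"):
    p,d=r.camera(n);np.savez(f"/tmp/{n}.npz",p=p,d=d);cv2.imwrite(f"pics/{n}.png",p[...,::-1])
    print(r.calibration(n))
s=r.state();print(s["position"],s["orientation"],r.tips_ahead,s["time"])
E
```

```text
pics
{'mtx': array([[395.47092092,   0.        , 323.31351427],
       [  0.        , 395.47092092, 201.82562651],
       [  0.        ,   0.        ,   1.        ]]), 'world_from_camera': array([[-4.28969056e-04, -9.92808394e-01,  1.19713441e-01,
         3.97442973e-01],
       [-9.99610092e-01,  3.76801643e-03,  2.76670399e-02,
         6.87819570e-02],
       [-2.79191517e-02, -1.19654896e-01, -9.92422907e-01,
         1.16371332e+00],
       [ 0.00000000e+00,  0.00000000e+00,  0.00000000e+00,
         1.00000000e+00]])}
{'mtx': array([[515.75003474,   0.        , 321.94207564],
       [  0.        , 515.75003474, 201.48416384],
       [  0.        ,   0.        ,   1.        ]]), 'world_from_camera': array([[-0.98127619, -0.13525238,  0.13712705,  0.28466697],
       [-0.19253745,  0.70780932, -0.67965822,  1.17965116],
       [-0.00513441, -0.69333453, -0.72059758,  1.30316461],
       [ 0.        ,  0.        ,  0.        ,  1.        ]])}
[0.18431843 0.59647792 0.23828625] [[-9.55400162e-01  2.95313327e-01 -7.54106416e-04]
 [ 2.95314239e-01  9.55398375e-01 -1.85594931e-03]
 [ 1.72385481e-04 -1.99587263e-03 -9.99997993e-01]] 0.008 0.1
```

View pics/top.png

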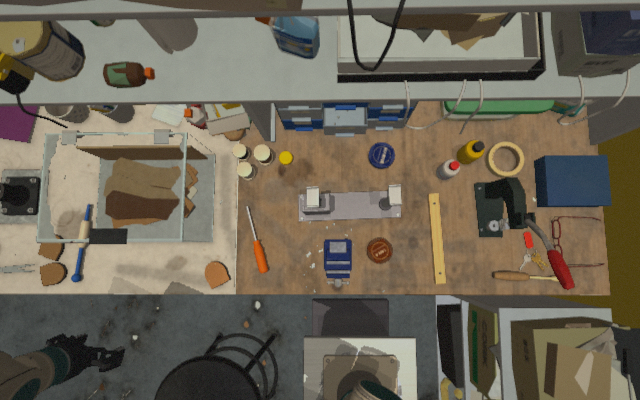

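View pics/side.png

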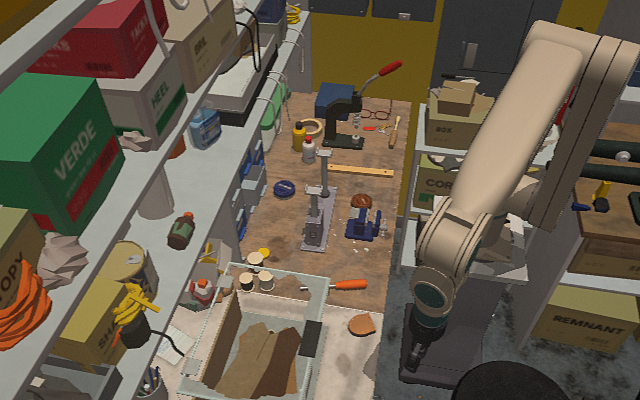

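The top view shows the stand at about (350,205) with the prop at its left end (317,200). The screwdriver's tip is at (248,207) and its handle end at (264,271); the board runs from (435,195) to (439,283). The side view shows the housing at (315,232) and the screwdriver at (335,285).

```bash
python3 - <<'E'
from h import *
z=np.load("/tmp/top.npz");p=z["p"]
c=cv2.resize(p[135:295,230:460],None,fx=3.4,fy=3.4,interpolation=cv2.INTER_CUBIC);cv2.imwrite("pics/topc.png",c[...,::-1])
P=cloud("top",z["d"])
hsv=cv2.cvtColor(p,cv2.COLOR_RGB2HSV)
# board
def rect(m,n):
    nn,l,s,_=cv2.connectedComponentsWithStats(m.astype(np.uint8))
    k=1+np.argmax(s[1:,4]);q=P[l==k];print(n,s[k],cv2.minAreaRect(q[:,:2].astype(np.float32)*1000),np.median(q[:,2]));return q
W=np.zeros(p.shape[:2],bool);W[185:290,425:450]=1
rect(W&(P[...,2]>.008)&(P[...,2]<.03),"board")
W[:]=0;W[195:280,238:275]=1
h=rect(W&(hsv[...,1]>190)&(hsv[...,0]<14)&(hsv[...,2]>150),"handle")
for u,v in[(437,240),(264,271),(254,242),(248,207),(312,193),(313,203),(330,200),(320,207),(395,190),(394,200),(400,215),(300,218),(299,195)]:print(u,v,px("top",z["d"],u,v,1).round(4))
# stand plate
W[:]=0;W[180:225,290:410]=1
q=rect(W&(P[...,2]>.004)&(P[...,2]<.014),"plate")
for lo,hi in((.1,.13),(.13,.3)):
    m=W&(P[...,2]>lo)&(P[...,2]<hi);q=P[m];print(lo,len(q));
    for s in(0,1):
        qq=q[q[:,1]>np.median(P[W][:,1])] if s else q[q[:,1]<=np.median(P[W][:,1])]
        if len(qq)>5:print(qq.min(0).round(3),qq.max(0).round(3),np.median(qq,0).round(3),cv2.minAreaRect(qq[:,:2].astype(np.float32)*1000))
# obstacles high
m=(P[...,2]>.15)&(P[...,0]>.3)&(P[...,0]<1)&(abs(P[...,1])<.6);q=P[m]
for x in np.arange(.4,.9,.05):
    qq=q[abs(q[:,0]-x)<.025];print(round(x,2),len(qq),qq[:,2].min().round(2) if len(qq) else '',qq[:,2].max().round(2) if len(qq) else '',qq[:,1].min() if len(qq) else '',qq[:,1].max() if len(qq) else '')
E
```

```text
board [428 193  18  91 984] ((431.92578125, -225.67108154296875), (259.54656982421875, 31.808815002441406), 2.6706438064575195) 0.014251378377593493
handle [253 240  14  33 233] ((408.0999450683594, 190.36312866210938), (92.75254821777344, 225.78565979003906), 17.323476791381836) 0.02520105158840802
437 240 [ 0.4244 -0.2254  0.0156]
264 271 [0.3366 0.2701 0.0239]
254 242 [0.4191 0.3012 0.0206]
248 207 [0.5219 0.3228 0.0119]
312 193 [0.5319 0.122  0.2262]
313 203 [0.5078 0.1196 0.2263]
330 200 [0.5419 0.0813 0.0105]
320 207 [0.5098 0.1068 0.118 ]
395 190 [ 0.5418 -0.0798  0.2027]
394 200 [ 0.5174 -0.077   0.2013]
400 215 [ 0.4973 -0.1227  0.0083]
300 218 [0.4892 0.1694 0.0087]
299 195 [0.557  0.1726 0.0112]
plate [ 297  190  104   33 1836] ((525.0799560546875, 27.065399169921875), (84.96795654296875, 301.4697570800781), 2.672297477722168) 0.008411873372379475
0.1 313
[ 0.522 -0.076  0.1  ] [ 0.533 -0.068  0.127] [ 0.526 -0.07   0.116] ((526.6990966796875, -70.86541748046875), (13.69349479675293, 3.3381338119506836), 29.974679946899414)
[0.499 0.083 0.101] [0.547 0.155 0.126] [0.518 0.
[... 339 characters left out ...]
0.12  0.226] ((522.9795532226562, 120.31846618652344), (49.89704513549805, 29.142576217651367), 2.412391185760498)
0.4 1633 0.2 1.16 -0.3894692469655128 0.5999668784770515
0.45 1483 0.15 0.31 -0.3963407151945959 0.599755357674943
0.5 874 0.15 0.24 -0.39573691812258055 0.46284450002854005
0.55 848 0.15 0.24 -0.39574638262376616 0.45820901730617924
0.6 146 0.15 0.24 -0.3955369149692642 0.4458554282828184
0.65 296 0.15 0.24 0.4271835540518783 0.5984834631895777
0.7 18504 0.15 0.72 -0.5561225790907223 0.5998331185960406
0.75 24262 0.15 0.62 -0.5523362957129827 0.5999875504938901
0.8 14313 0.15 0.56 -0.4968992054549189 0.5999318803186764
0.85 5610 0.38 0.48 -0.38415916936522115 0.5999647771881096
```

View pics/topc.png

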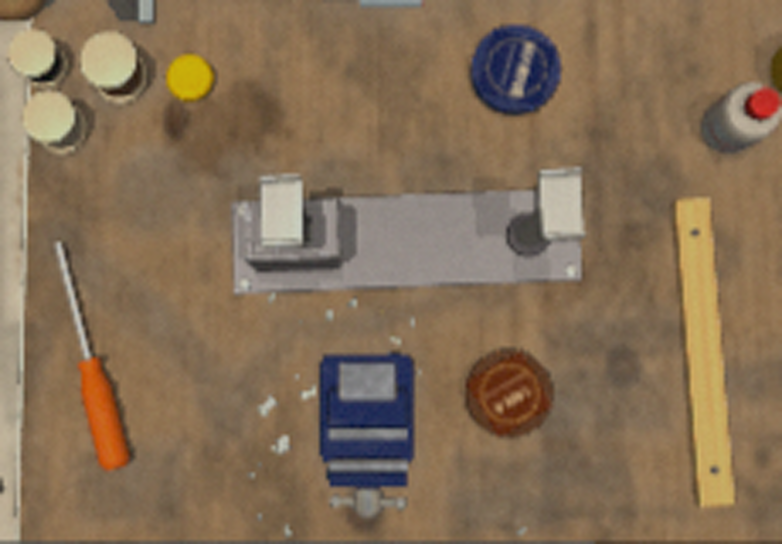

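Enlarged crop: screwdriver tip at (58,242), ferrule at (90,360) and handle end at (117,466). The prop cradle is at (282,210), the post cradle at (561,203), and the board runs from (693,200) to (716,505).

```bash
cat >> h.py <<'E'
def ray(name,u,v,z):
    c=r.calibration(name);K=np.array(c["mtx"]);T=np.array(c["world_from_camera"])
    d=T[:3,:3]@np.linalg.inv(K)@[u,v,1];return T[:3,3]+d*(z-T[2,3])/d[2]
def go(x,y,z,ang):
    "world target of TCP, tool-y heading in deg; prints turn about tool z then shift after the turn"
    s=r.state();R=np.array(s["orientation"]);p=np.array(s["position"])
    a=np.degrees(np.arctan2(R[1,1],R[0,1]));w=(ang-a+180)%360-180
    c,sn=np.cos(np.radians(ang)),np.sin(np.radians(ang))
    G=np.array([[-sn*-1*-1*-1,c,0],[-c,sn,0],[0,0,-1]]).astype(float)
    G[:,0]=np.cross(G[:,1],G[:,2])
    print("t",s["time"],"p",p.round(4),"ang",a.round(2),"tilt",R[:2,2].round(4),"turn_z",-np.radians(w).round(4),"shift",(G.T@(np.array([x,y,z])-p)).round(4),"F",np.round(s["wrist_force"],1),"w",round(s["gripper_width"],3),"q",np.round(s["joint_pos"],2))
E
python3 - <<'E'
from h import *
a=ray("top",247.1,206.2,.013);b=ray("top",264.4,272,.013);c=ray("top",256.5,240.9,.015)
d=(a-b)[:2];print(a,b,c,np.linalg.norm(d),np.degrees(np.arctan2(d[1],d[0])))
u=d/np.linalg.norm(d);g=a[:2]-u*.145;print(g)
go(g[0],g[1],.1,np.degrees(np.arctan2(u[1],u[0]))+90)
E
```

```text
[0.52413114 0.32532561 0.013     ] [0.33316277 0.27082512 0.013     ] [0.4223724  0.29509349 0.015     ] 0.1985931034257408 15.928225063853773
[0.38469824 0.28553283]
t 0.1 p [0.1843 0.5965 0.2383] ang 72.82 tilt [-0.0008 -0.0019] turn_z -0.5778 shift [-0.1074 -0.354   0.1383] F [ 1.2 -0.8  0.5] w 1.004 q [ 1.17  0.28 -0.03  1.27 -0.    1.47]
```

```bash
python3 -m crank '[[0,0,0,0,0,-0.145,0.0854],[0,0,0,0,0,-0.145,0.0854],[0,0,0,0,0,-0.145,0.0854],[0,0,0,0,0,-0.143,0.0854],[-0.018,-0.048,0,0,0,0,0.0854],[-0.018,-0.048,0,0,0,0,0.0854],[-0.018,-0.048,0,0,0,0,0.0854],[-0.018,-0.048,0,0,0,0,0.0854],[-0.018,-0.048,0.02,0,0,0,0.06],[-0.018,-0.048,0.02,0,0,0,0.06]]'
python3 -c "
from h import *
go(.3847,.2855,.010,105.9)"
```

```text
time: 1.1
position: [0.36, 0.3601, 0.203]
orientation: [[-0.961, -0.275, 0.001], [-0.275, 0.961, 0.001], [-0.002, 0.001, -1.0]]
wrist_force: [0.9, 0.4, -0.2]
gripper_width: 0.709
grip_force: 0.0
t 1.1 p [0.36   0.3601 0.203 ] ang 105.95 tilt [0.0014 0.001 ] turn_z 0.0009 shift [-0.0033 -0.0785  0.193 ] F [ 0.9  0.4 -0.2] w 0.709 q [ 0.66  0.09 -0.33  1.15 -0.    0.38]
```

```bash
python3 -m crank '[[0,-0.033,0.025,0,0,0,0.06],[0,-0.033,0.035,0,0,0,0.06],[0,0,0.045,0,0,0,0.06],[0,0,0.04,0,0,0,0.06],[0,0,0,0,0,0,0.06],[0,0,0,0,0,0,0.06]]'
python3 -c "
from h import *
go(.3847,.2855,.010,105.9)
p,d=r.camera('side');cv2.imwrite('pics/s1.png',cv2.resize(p[240:330,270:400],None,fx=5,fy=5)[...,::-1])"
```

```text
time: 1.7
position: [0.3763, 0.2976, 0.0577]
orientation: [[-0.962, -0.275, -0.002], [-0.275, 0.962, -0.001], [0.002, -0.001, -1.0]]
wrist_force: [0.5, -0.7, 0.6]
gripper_width: 0.701
grip_force: 0.0
t 1.7 p [0.3763 0.2976 0.0577] ang 105.94 tilt [-0.0021 -0.0013] turn_z 0.0007 shift [-0.0047 -0.0139  0.0477] F [ 0.5 -0.7  0.6] w 0.701 q [ 0.53  0.2  -0.55  0.82 -0.    0.26]
```

View pics/s1.png

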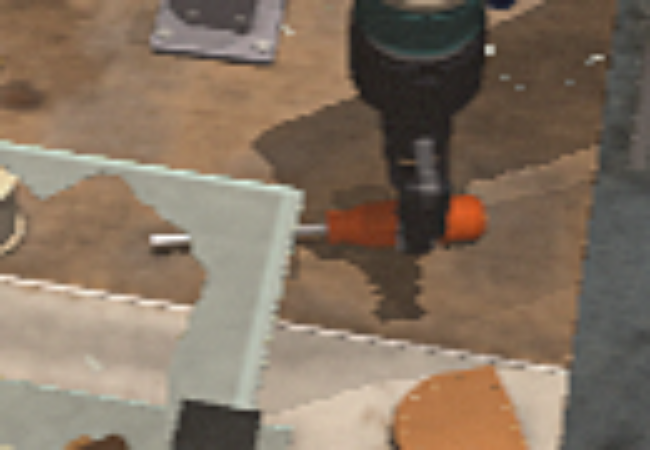

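The gripper is above the handle's middle (crop 425,220), and the remaining shift matches the numbers.

```bash
python3 -m crank '[[-0.0047,-0.0139,0,0,0,0,0.06],[0,0,0.016,0,0,0,0.06],[0,0,0.016,0,0,0,0.06],[0,0,0.0157,0,0,0,0.06],[0,0,0,0,0,0,0.06]]'
python3 -c "
from h import *
go(.3847,.2855,.010,105.9)"
```

```text
time: 2.25
position: [0.386, 0.2866, 0.0112]
orientation: [[-0.961, -0.275, 0.001], [-0.275, 0.961, 0.001], [-0.001, 0.0, -1.0]]
wrist_force: [0.2, -0.4, 0.4]
gripper_width: 0.703
grip_force: 0.0
t 2.25 p [0.386  0.2866 0.0112] ang 105.97 tilt [0.0011 0.0006] turn_z 0.0013 shift [ 0.0016 -0.0007  0.0012] F [ 0.2 -0.4  0.4] w 0.703 q [ 0.5   0.27 -0.59  0.71  0.    0.23]
```

```bash
python3 -m crank '[[0,0,0,0,0,0,0.02],[0,0,0,0,0,0,0.01],[0,0,0,0,0,0,0],[0,0,0,0,0,0,0],[0,0,0,0,0,0,0],[0,0,-0.03,0,0,0,0],[0,0,-0.04,0,0,0,0],[0,0,-0.04,0,0,0,0],[0,0,0,0,0,0,0]]'
python3 -c "
from h import *
go(.5130,.345,.12,2.2)"
```

```text
time: 3.15
position: [0.3901, 0.2886, 0.1269]
orientation: [[-0.961, -0.275, 0.012], [-0.275, 0.961, 0.006], [-0.013, 0.003, -1.0]]
wrist_force: [1.3, 0.2, -0.5]
gripper_width: 0.286
grip_force: 59.7
t 3.15 p [0.3901 0.2886 0.1269] ang 105.95 tilt [0.0116 0.0064] turn_z 1.8109 shift [0.0516 0.1249 0.0069] F [ 1.3  0.2 -0.5] w 0.286 q [ 0.5   0.11 -0.48  0.96  0.    0.23]
```

```bash
python3 -m crank '[[0,0,0,0,0,0.1395,0],[0,0,0,0,0,0.1395,0],[0,0,0,0,0,0.1395,0],[0,0,0,0,0,0.1395,0],[0,0,0,0,0,0.1395,0],[0,0,0,0,0,0.1395,0],[0,0,0,0,0,0.1395,0],[0,0,0,0,0,0.1395,0],[0,0,0,0,0,0.1395,0],[0,0,0,0,0,0.1395,0]]' >/dev/null
python3 -m crank '[[0,0,0,0,0,0.1395,0],[0,0,0,0,0,0.1395,0],[0,0,0,0,0,0.137,0],[0.018,0.04,0,0,0,0,0],[0.017,0.04,0,0,0,0,0],[0.006,0.04,0,0,0,0,0],[0,0,0,0,0,0,0]]'
python3 - <<'E'
from h import *
go(.5149,.3305,.068,2.2)
for n in("side","top"):
    p,d=r.camera(n);np.savez(f"/tmp/{n}2.npz",p=p,d=d)
    if n=="side":a=cv2.resize(p[190:310,250:410],None,fx=3.6,fy=3.6)
    else:b=p
    
b=cv2.resize(b[150:270,230:360],None,fx=3.6,fy=3.6)
cv2.imwrite("pics/c2.png",cv2.resize(np.hstack([a,b]),None,fx=.76,fy=.76)[...,::-1])
E
```

```text
time: 4.85
position: [0.5096, 0.333, 0.1206]
orientation: [[-0.037, 0.999, 0.006], [0.999, 0.037, 0.002], [0.002, 0.006, -1.0]]
wrist_force: [-1.9, -0.3, -0.9]
gripper_width: 0.284
grip_force: 59.8
t 4.85 p [0.5096 0.333  0.1206] ang 2.09 tilt [0.0058 0.0022] turn_z -0.0019 shift [-0.0027  0.0052  0.0526] F [-1.9 -0.3 -0.9] w 0.284 q [ 0.47  0.33 -0.22  1.02 -0.    2.01]
```

View pics/c2.png

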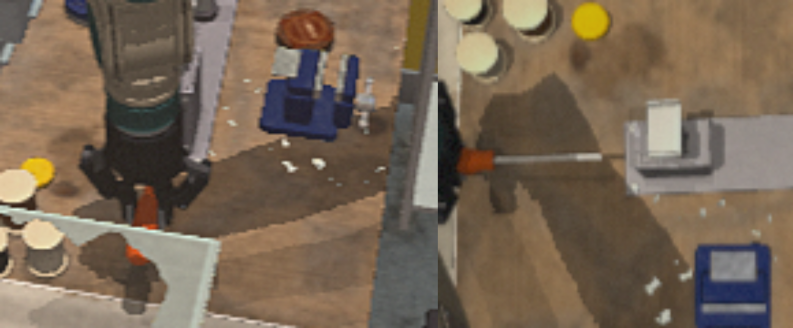

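The top crop shows the blade from the ferrule (495,158) to the tip (602,156), aimed at the housing end. I'll measure the blade from depth.

```bash
python3 - <<'E'
from h import *
z=np.load("/tmp/top2.npz");P=cloud("top",z["d"])
W=np.zeros((400,640),bool);W[195:218,245:297]=1
m=W&(P[...,2]>.06)
q=P[m];print(len(q))
uu=np.argwhere(m)
for y0 in np.arange(.17,.34,.01):
    k=q[abs(q[:,1]-y0)<.005]
    if len(k):print(y0.round(2),len(k),k[:,0].mean().round(4),k[:,2].mean().round(4),k[:,2].max().round(4))
print(q[:,1].min(),uu[:,1].max())
print(ray("top",290,207,.123), ray("top",250,207.6,.123))
s=r.state();print(s["position"])
E
```

```text
133
0.19 6 0.5107 0.1241 0.1262
0.2 7 0.5107 0.1232 0.1256
0.21 7 0.5111 0.1225 0.124
0.22 8 0.5108 0.1242 0.1267
0.23 11 0.51 0.1223 0.1252
0.24 10 0.5097 0.1228 0.1259
0.25 9 0.5089 0.1225 0.1281
0.26 7 0.5081 0.1238 0.1267
0.27 8 0.5083 0.1242 0.1269
0.28 6 0.5085 0.1229 0.1253
0.29 20 0.5073 0.1254 0.1309
0.3 24 0.5066 0.1289 0.1335
0.31 4 0.5068 0.1271 0.129
0.06878195698775019 296
[0.50948616 0.18624208 0.123     ] [0.50824613 0.292955   0.123     ]
[0.50406993 0.33129368 0.11968037]
```

```bash
python3 -m crank '[[0,0.0096,0.02,0,0,0,0],[0,0,0.0365,0,0,0,0],[0,0,0,0,0,0,0],[0,0,0,0,0,0,0],[0,0,0,0,0,0,0]]'
python3 - <<'E'
from h import *
p,d=r.camera("top");go(.5149,.3305,.063,2.2)
P=cloud("top",d)
W=np.zeros((400,640),bool);W[190:220,245:292]=1
m=W&(P[...,2]>.04);q=P[m]
for y0 in np.arange(.17,.31,.01):
    k=q[abs(q[:,1]-y0)<.005]
    if len(k):print(y0.round(2),len(k),k[:,0].mean().round(4),k[:,2].mean().round(4))
b=cv2.resize(p[170:240,230:360],None,fx=6,fy=6);cv2.imwrite("pics/c3.png",b[...,::-1])
go(.5149,.3305,.063,2.2)
E
```

```text
time: 5.45
position: [0.5135, 0.3321, 0.0653]
orientation: [[-0.038, 0.999, 0.001], [0.999, 0.038, 0.001], [0.001, 0.001, -1.0]]
wrist_force: [-0.3, -0.3, -0.8]
gripper_width: 0.286
grip_force: 59.7
t 5.5 p [0.5141 0.3324 0.0657] ang 2.19 tilt [0.0025 0.0013] turn_z -0.0001 shift [-0.0019  0.0007  0.0027] F [ 0.7  0.6 -1.1] w 0.29 q [ 0.47  0.39 -0.26  0.92  0.    2.  ]
0.19 4 0.5198 0.0665
0.2 10 0.519 0.0659
0.21 9 0.5181 0.0672
0.22 7 0.5167 0.0681
0.23 6 0.517 0.0673
0.24 8 0.5171 0.0672
0.25 8 0.5169 0.0689
0.26 6 0.5169 0.0696
0.27 10 0.5162 0.068
0.28 9 0.5154 0.0675
0.29 15 0.5146 0.0718
0.3 22 0.5146 0.0743
t 5.5 p [0.5141 0.3324 0.0657] ang 2.19 tilt [0.0025 0.0013] turn_z -0.0001 shift [-0.0019  0.0007  0.0027] F [ 0.7  0.6 -1.1] w 0.29 q [ 0.47  0.39 -0.26  0.92  0.    2.  ]
```

View pics/c3.png

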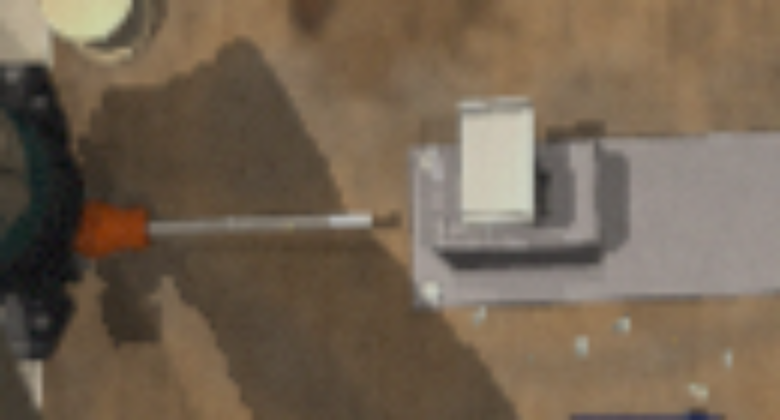

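The blade tip is at about (372,221) in the crop, lined up with the housing's end within 1 mm. I'll push it in carefully.

```bash
python3 -m crank '[[-0.01,0.001,0,0,0,0,0],[-0.015,0,0,0,0,0,0],[-0.014,0,0,0,0,0,0],[0,0,0,0,0,0,0]]';python3 -m crank '[[-0.004,0,0,0,0,0,0],[-0.003,0,0,0,0,0,0],[0,0,0,0,0,0,0]]'
python3 - <<'E'
from h import *
go(.5149,.28,.063,2.2)
p,d=r.camera("top");P=cloud("top",d);W=np.zeros((400,640),bool);W[180:225,300:325]=1;q=P[W&(P[...,2]>.13)];print(len(q),np.median(q,0))
E
```

```text
time: 5.9
position: [0.5156, 0.2904, 0.0638]
orientation: [[-0.035, 0.999, -0.001], [0.999, 0.035, -0.001], [-0.001, -0.001, -1.0]]
wrist_force: [-0.5, -0.1, -1.2]
gripper_width: 0.282
grip_force: 59.8
time: 6.2
position: [0.5162, 0.2859, 0.0638]
orientation: [[-0.038, 0.999, 0.0], [0.999, 0.038, 0.0], [0.0, 0.0, -1.0]]
wrist_force: [-0.1, 1.6, -0.2]
gripper_width: 0.282
grip_force: 59.8
t 6.2 p [0.5162 0.2859 0.0638] ang 2.18 tilt [0.0001 0.0004] turn_z -0.0004 shift [-0.0059 -0.0015  0.0008] F [-0.1  1.6 -0.2] w 0.282 q [ 0.4   0.36 -0.31  0.9   0.    1.93]
277 [0.5226134  0.11966764 0.22586266]
```

```bash
python3 -m crank '[[-0.002,0,0,0,0,0,0],[0,0,0,0,0,0,0],[-0.0015,0,0,0,0,0,0],[0,0,0,0,0,0,0],[0,0,0,0,0,0,0]]'
python3 - <<'E'
from h import *
go(.5149,.28,.063,2.2)
p,d=r.camera("top");P=cloud("top",d);W=np.zeros((400,640),bool);W[180:225,300:325]=1;q=P[W&(P[...,2]>.13)];print(len(q),np.median(q,0))
E
```

```text
time: 6.75
position: [0.5164, 0.2827, 0.0638]
orientation: [[-0.038, 0.999, 0.0], [0.999, 0.038, 0.001], [0.001, 0.0, -1.0]]
wrist_force: [0.1, 3.1, -1.0]
gripper_width: 0.286
grip_force: 59.8
t 6.75 p [0.5164 0.2827 0.0638] ang 2.19 tilt [0.0002 0.0006] turn_z -0.0002 shift [-0.0026 -0.0016  0.0008] F [ 0.1  3.1 -1. ] w 0.286 q [ 0.39  0.36 -0.31  0.9   0.    1.92]
236 [0.52163193 0.12058828 0.15497999]
```

The column has dropped (floor at 0.155). I'll retract and lay the screwdriver in front of the rest.

```bash
python3 -m crank '[[0.02,0,0,0,0,0,0],[0.03,0,0,0,0,0,0],[0.015,0,0,0,0,0,0],[0,-0.03,0,0,0,0,0],[0,-0.045,0,0,0,0,0],[-0.035,-0.015,0,0,0,0,0],[-0.033,0,0.01,0,0,0,0],[0,0,0.02,0,0,0,0],[0,0,0,0,0,0,0]]'
python3 -c "
from h import *
go(.43,.28,.012,2.2)"
```

```text
time: 7.7
position: [0.4239, 0.2736, 0.0318]
orientation: [[-0.037, 0.999, -0.005], [0.999, 0.037, -0.004], [-0.004, -0.005, -1.0]]
wrist_force: [0.1, -1.2, -0.6]
gripper_width: 0.287
grip_force: 59.8
t 7.7 p [0.4239 0.2736 0.0318] ang 2.11 tilt [-0.0045 -0.0037] turn_z -0.0017 shift [0.0062 0.0063 0.0198] F [ 0.1 -1.2 -0.6] w 0.287 q [ 0.45  0.28 -0.52  0.78 -0.    1.98]
```

```bash
python3 -m crank '[[0,0,0.01,0,0,0,0],[0,0,0.006,0,0,0,0],[0,0,0,0,0,0,0],[0,0,0.0025,0,0,0,0],[0,0,0,0,0,0,0]]'
python3 -c "
from h import *
go(.43,.28,.012,2.2)"
```

```text
time: 8.2
position: [0.4266, 0.2762, 0.0153]
orientation: [[-0.038, 0.999, 0.0], [0.999, 0.038, -0.0], [-0.0, 0.0, -1.0]]
wrist_force: [0.3, -0.3, -0.4]
gripper_width: 0.286
grip_force: 59.8
t 8.2 p [0.4266 0.2762 0.0153] ang 2.2 tilt [ 0.0001 -0.    ] turn_z 0.0001 shift [0.0036 0.0036 0.0033] F [ 0.3 -0.3 -0.4] w 0.286 q [ 0.45  0.3  -0.53  0.74 -0.    1.98]
```

```bash
python3 -m crank '[[0,0,0.0035,0,0,0,0],[0,0,0,0,0,0,0],[0,0,0,0,0,0,0.04],[0,0,0,0,0,0,0.06],[0,0,0,0,0,0,0.06],[0,0,-0.03,0,0,0,0.06],[0,0,-0.05,0,0,0,0.08],[0,0,-0.05,0,0,0,0.08],[0,0,-0.05,0,0,0,0.08],[0,0,-0.03,0,0,0,0.08]]'
python3 - <<'E'
from h import *
p,d=r.camera("top");P=cloud("top",d);W=np.zeros((400,640),bool);W[180:225,300:325]=1;m=W&(P[...,2]>.14);q=P[m];print(len(q),np.median(q,0),cv2.minAreaRect(q[:,:2].astype(np.float32)))
go(.5223,.1203,.155,2.2)
E
```

```text
time: 9.2
position: [0.4279, 0.2767, 0.2262]
orientation: [[-0.038, 0.999, 0.005], [0.999, 0.038, 0.003], [0.002, 0.005, -1.0]]
wrist_force: [0.8, 1.1, 0.0]
gripper_width: 0.937
grip_force: 0.0
234 [0.52171012 0.12074214 0.15493731] ((0.4705726206302643, 0.10711737722158432), (0.16075445711612701, 0.03779149055480957), 14.434720993041992)
t 9.25 p [0.4303 0.2778 0.2305] ang 2.18 tilt [0.0117 0.0056] turn_z -0.0003 shift [-0.161   0.0859  0.0755] F [1.6 0.9 2.3] w 0.937 q [ 0.45  0.07 -0.29  1.19 -0.    1.98]
```

```bash
python3 -m crank '[[-0.02,0.02,0,0,0,0,0.08],[-0.04,0.03,0,0,0,0,0.08],[-0.045,0.03,0,0,0,0,0.08],[-0.04,0.006,0,0,0,0,0.08],[-0.016,0,0,0,0,0,0.08],[0,0,0,0,0,0,0.08],[0,0,0,0,0,0,0.08]]'
python3 - <<'E'
from h import *
go(.5225,.1203,.155,2.2)
p,d=r.camera("side");cv2.imwrite("pics/c4.png",cv2.resize(p[150:330,260:420],None,fx=4,fy=3.3)[...,::-1])
E
```

```text
time: 9.95
position: [0.5158, 0.1216, 0.2213]
orientation: [[-0.037, 0.999, -0.001], [0.999, 0.037, 0.0], [0.0, -0.001, -1.0]]
wrist_force: [0.1, -0.1, -0.8]
gripper_width: 0.939
grip_force: 0.0
t 9.95 p [0.5158 0.1216 0.2213] ang 2.13 tilt [-0.0008  0.0004] turn_z -0.0013 shift [-0.0015  0.0067  0.0663] F [ 0.1 -0.1 -0.8] w 0.939 q [ 0.11  0.12 -0.26  1.19  0.    1.64]
```

View pics/c4.png

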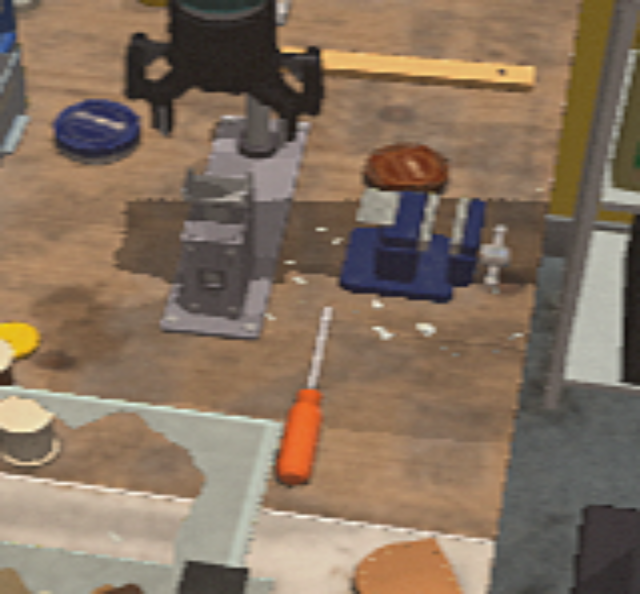

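The screwdriver lies clear at (300,400), and the open gripper straddles the cradle at (220,190). I'll descend and grip.

```bash
python3 -m crank '[[-0.0015,0.0067,0,0,0,0,0.08],[0,0,0.025,0,0,0,0.08],[0,0,0.025,0,0,0,0.08],[0,0,0.015,0,0,0,0.08],[0,0,0,0,0,0,0.08],[0,0,0,0,0,0,0.065],[0,0,0,0,0,0,0.055],[0,0,0,0,0,0,0.045],[0,0,0,0,0,0,0.03],[0,0,0,0,0,0,0.03]]'
python3 -c "
from h import *
go(.5225,.1203,.155,2.2)"
```

```text
time: 11.0
position: [0.5232, 0.1208, 0.1586]
orientation: [[-0.038, 0.999, 0.001], [0.999, 0.038, 0.001], [0.001, 0.001, -1.0]]
wrist_force: [-2.9, 1.0, 5.1]
gripper_width: 0.561
grip_force: 63.2
t 11.0 p [0.5232 0.1208 0.1586] ang 2.19 tilt [0.0014 0.0009] turn_z -0.0001 shift [-0.0005 -0.0007  0.0036] F [-2.9  1.   5.1] w 0.561 q [ 0.11  0.18 -0.33  1.06  0.    1.64]
```

```bash
python3 -m crank '[[0,0,-0.006,0,0,0,0.03],[0,0,-0.01,0,0,0,0.03],[0,0,-0.01,0,0,0,0.03],[0,0,-0.01,0,0,0,0.03],[0,0,-0.01,0,0,0,0.03],[0,0,-0.006,0,0,0,0.03],[0,0,0,0,0,0,0.03],[0,0,0,0,0,0,0.03]]'
python3 -c "
from h import *
go(.5225,.1203,.2116,2.2)"
```

```text
time: 11.8
position: [0.5231, 0.1208, 0.2099]
orientation: [[-0.038, 0.999, 0.001], [0.999, 0.038, 0.001], [0.001, 0.001, -1.0]]
wrist_force: [0.5, 3.4, -3.0]
gripper_width: 0.561
grip_force: 82.0
t 11.8 p [0.5231 0.1208 0.2099] ang 2.19 tilt [0.0011 0.0009] turn_z -0.0001 shift [-0.0005 -0.0006 -0.0017] F [ 0.5  3.4 -3. ] w 0.561 q [ 0.11  0.14 -0.26  1.17  0.    1.64]
```

```bash
python3 -m crank '[[0,0,-0.0025,0,0,0,0.03],[0,0,0,0,0,0,0.03],[0,0,0,0,0,0,0.03],[0,0,0.003,0,0,0,0.03],[0,0,0,0,0,0,0.03],[0,0,0,0,0,0,0.065],[0,0,0,0,0,0,0.08],[0,0,0,0,0,0,0.08],[0,0,0,0,0,0,0.08],[0,0,0,0,0,0,0.08]]'
python3 -m crank '[[0,0,-0.02,0,0,0,0.08],[0,0,-0.04,0,0,0,0.08],[0,-0.03,-0.02,0,0,0,0.08],[0,-0.05,0,0,0,0,0.08],[0,-0.045,0,0,0,0,0.08],[0,0,0,0,0,0,0.08]]'
python3 - <<'E'
from h import *
p,d=r.camera("top");P=cloud("top",d);
for a,b in((295,330),(380,405)):
    W=np.zeros((400,640),bool);W[180:212,a:b]=1;m=W&(P[...,2]>.14)&(P[...,2]<.22)&(P[...,0]>.49);q=P[m];print(len(q),np.median(q,0),cv2.minAreaRect(q[:,:2].astype(np.float32)))
cv2.imwrite("pics/c5.png",cv2.resize(p[135:295,230:460],None,fx=3.4,fy=3.4)[...,::-1])
go(.4319,-.2257,.14,92.7)
E
```

```text
time: 12.8
position: [0.5228, 0.1201, 0.2084]
orientation: [[-0.038, 0.999, 0.0], [0.999, 0.038, -0.001], [-0.001, 0.0, -1.0]]
wrist_force: [-0.0, 0.3, 0.1]
gripper_width: 0.94
grip_force: 0.0
time: 13.4
position: [0.392, 0.1153, 0.2877]
orientation: [[-0.039, 0.999, -0.004], [0.999, 0.039, -0.001], [-0.001, -0.004, -1.0]]
wrist_force: [0.7, 0.6, -0.5]
gripper_width: 0.934
grip_force: 0.0
259 [0.52322289 0.12079483 0.20264339] ((0.5234450101852417, 0.12083861231803894), (0.05007481575012207, 0.029925547540187836), 1.5150694847106934)
271 [ 0.5316132  -0.07760567  0.20255983] ((0.5308584570884705, -0.07921287417411804), (0.050312589854002, 0.030431494116783142), 2.2729415893554688)
t 13.45 p [0.3953 0.1155 0.2882] ang 2.21 tilt [-0.0002 -0.0003] turn_z -1.5793 shift [-0.0205 -0.3425  0.1482] F [ 1.5  0.8 -0.2] w 0.934 q [ 0.13 -0.13 -0.37  1.34 -0.    1.66]
```

View pics/c5.png

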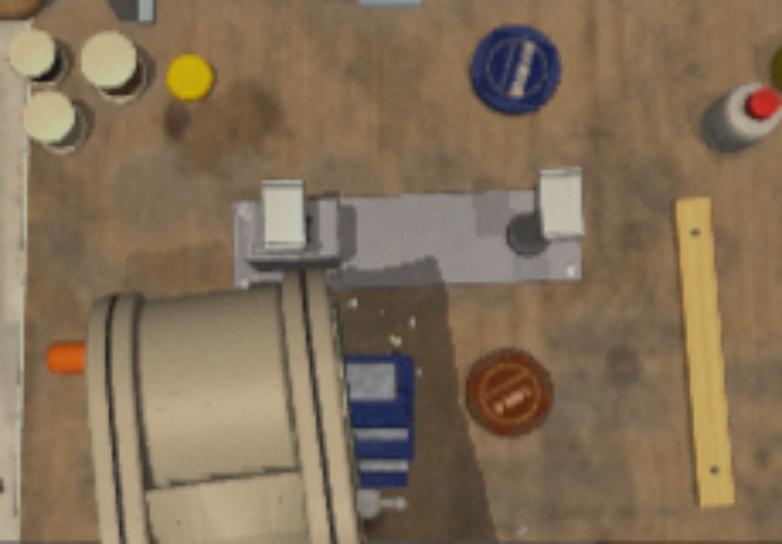

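Both cradle floors now read 0.2026, so it's on notch four. The board runs from (693,200) to (716,505) in this crop, unmoved. Next I'll fetch it.

```bash
python3 -m crank '[[0,0,0,0,0,-0.1436,0.08],[0,0,0,0,0,-0.1436,0.08],[0,0,0,0,0,-0.1436,0.08],[0,0,0,0,0,-0.1436,0.08],[0,0,0,0,0,-0.1436,0.08],[0,0,0,0,0,-0.1436,0.08],[0,0,0,0,0,-0.1436,0.08],[0,0,0,0,0,-0.1436,0.08],[0,0,0,0,0,-0.1436,0.08],[0,0,0,0,0,-0.1436,0.08]]' >/dev/null
python3 -m crank '[[0,0,0,0,0,-0.1433,0.08],[-0.003,-0.04,0,0,0,0,0.07],[-0.003,-0.045,0,0,0,0,0.07],[-0.003,-0.045,0,0,0,0,0.06],[-0.003,-0.045,0,0,0,0,0.06],[-0.003,-0.045,0,0,0,0,0.06],[-0.003,-0.045,0.02,0,0,0,0.06],[-0.003,-0.045,0.03,0,0,0,0.06],[0,-0.03,0.04,0,0,0,0.06],[0,0,0.04,0,0,0,0.06]]'
python3 -m crank '[[0,0,0.02,0,0,0,0.06],[0,0,0,0,0,0,0.06],[0,0,0,0,0,0,0.06]]' >/dev/null; python3 -c "
from h import *
go(.4319,-.2257,.010,92.7)"
```

```text
time: 15.45
position: [0.4368, -0.225, 0.1601]
orientation: [[-0.999, -0.042, 0.004], [-0.042, 0.999, -0.004], [-0.004, -0.004, -1.0]]
wrist_force: [0.9, 0.6, -0.4]
gripper_width: 0.705
grip_force: 0.0
t 15.75 p [ 0.435  -0.2202  0.1408] ang 92.66 tilt [-0.     -0.0002] turn_z -0.0008 shift [ 0.0034 -0.0053  0.1308] F [ 0.  -0.7  0.8] w 0.704 q [-0.6   0.11 -0.45  1.01 -0.   -0.65]
```

```bash
python3 -m crank '[[0.0034,-0.0053,0.03,0,0,0,0.06],[0,0,0.04,0,0,0,0.06],[0,0,0.035,0,0,0,0.06],[0,0,0.018,0,0,0,0.06],[0,0,0,0,0,0,0.06],[0,0,0,0,0,0,0.06]]'
python3 -c "
from h import *
go(.4319,-.2257,.010,92.7)"
```

```text
time: 16.35
position: [0.4331, -0.2261, 0.0193]
orientation: [[-0.999, -0.047, 0.003], [-0.047, 0.999, -0.002], [-0.003, -0.002, -1.0]]
wrist_force: [-0.0, -0.2, -0.2]
gripper_width: 0.706
grip_force: 0.0
t 16.35 p [ 0.4331 -0.2261  0.0193] ang 92.69 tilt [ 0.0027 -0.002 ] turn_z -0.0001 shift [0.0012 0.0005 0.0093] F [-0.  -0.2 -0.2] w 0.706 q [-0.61  0.27 -0.57  0.73 -0.   -0.66]
```

```bash
python3 -m crank '[[0.001,0,0.005,0,0,0,0.06],[0,0,0.004,0,0,0,0.06],[0,0,0,0,0,0,0.06],[0,0,0,0,0,0,0.04],[0,0,0,0,0,0,0.03],[0,0,0,0,0,0,0.01],[0,0,0,0,0,0,0.01],[0,0,0,0,0,0,0.01]]'
python3 -c "
from h import *
go(.4319,-.2257,.010,92.7)"
python3 -m crank '[[0,0,-0.02,0,0,0,0.01],[0,0,-0.04,0,0,0,0.01],[0,0,-0.05,0,0,0,0.01],[0,0,-0.05,0,0,0,0.01],[0,0,-0.05,0,0,0,0.01],[0,0,-0.05,0,0,0,0.01],[0,0,0,0,0,0,0.01]]'
python3 -c "
from h import *
go(.5272,.0208,.26,2.2)"
```

```text
time: 17.15
position: [0.4305, -0.2253, 0.0091]
orientation: [[-0.999, -0.046, 0.001], [-0.046, 0.999, -0.001], [-0.001, -0.001, -1.0]]
wrist_force: [-1.4, -0.1, 5.8]
gripper_width: 0.335
grip_force: 60.6
t 17.15 p [ 0.4305 -0.2253  0.0091] ang 92.66 tilt [ 0.0006 -0.0005] turn_z -0.0007 shift [-0.0014 -0.0004 -0.0009] F [-1.4 -0.1  5.8] w 0.335 q [-0.62  0.28 -0.58  0.71 -0.   -0.66]
time: 17.85
position: [0.434, -0.2277, 0.2763]
orientation: [[-0.999, -0.047, 0.012], [-0.047, 0.999, -0.008], [-0.012, -0.009, -1.0]]
wrist_force: [1.5, -0.7, -2.0]
gripper_width: 0.329
grip_force: 60.0
t 17.85 p [ 0.434  -0.2277  0.2763] ang 92.67 tilt [ 0.0119 -0.0083] turn_z 1.5789 shift [0.2447 0.1026 0.0163] F [ 1.5 -0.7 -2. ] w 0.329 q [-0.62  0.01 -0.26  1.29  0.   -0.66]
```

```bash
python3 -m crank '[[0,0,0,0,0,0.1435,0.01],[0,0,0,0,0,0.1435,0.01],[0,0,0,0,0,0.1435,0.01],[0,0,0,0,0,0.1435,0.01],[0,0,0,0,0,0.1435,0.01],[0,0,0,0,0,0.1435,0.01],[0,0,0,0,0,0.1435,0.01],[0,0,0,0,0,0.1435,0.01],[0,0,0,0,0,0.1435,0.01],[0,0,0,0,0,0.1435,0.01]]' >/dev/null
python3 -m crank '[[0,0,0,0,0,0.1435,0.01],[0.03,0.012,0,0,0,0,0.01],[0.04,0.017,0,0,0,0,0.01],[0.04,0.017,0,0,0,0,0.01],[0.04,0.017,0,0,0,0,0.01],[0.04,0.017,0,0,0,0,0.01],[0.04,0.017,0,0,0,0,0.01],[0.015,0.006,0,0,0,0,0.01],[0,0,0,0,0,0,0.01],[0,0,0,0,0,0,0.01]]'
python3 - <<'E'
from h import *
p,d=r.camera("top");go(.5272,.0208,.211,2.2)
P=cloud("top",d);hsv=cv2.cvtColor(p,cv2.COLOR_RGB2HSV)
m=(P[...,2]>.24)&(P[...,2]<.32)&(P[...,0]>.48)&(P[...,0]<.56)&(P[...,1]>-.16)&(P[...,1]<.2)
for lo,hi in((-.15,-.05),(.09,.2)):
    q=P[m&(P[...,1]>lo)&(P[...,1]<hi)&(hsv[...,1]>60)]
    print(len(q),q.mean(0).round(4),q.min(0).round(4),q.max(0).round(4),np.median(q[:,2]).round(4))
cv2.imwrite("pics/c6.png",cv2.resize(p[135:295,230:460],None,fx=3.4,fy=3.4)[...,::-1])
E
```

```text
time: 19.85
position: [0.5227, 0.0238, 0.2672]
orientation: [[-0.04, 0.999, -0.003], [0.999, 0.04, -0.0], [-0.0, -0.003, -1.0]]
wrist_force: [0.3, -0.9, -1.8]
gripper_width: 0.333
grip_force: 59.9
t 19.9 p [0.5228 0.0233 0.2675] ang 2.21 tilt [-0.0022 -0.0004] turn_z 0.0001 shift [-0.0027  0.0043  0.0565] F [-0.7 -0.4 -1.7] w 0.33 q [-0.08  0.08 -0.2   1.29 -0.    1.45]
110 [ 0.5261 -0.0974  0.2723] [ 0.5129 -0.1076  0.2684] [ 0.5432 -0.0865  0.2762] 0.2724
362 [0.5183 0.1217 0.2719] [0.5029 0.09   0.2607] [0.535  0.1517 0.2761] 0.2721
```

View pics/c6.png

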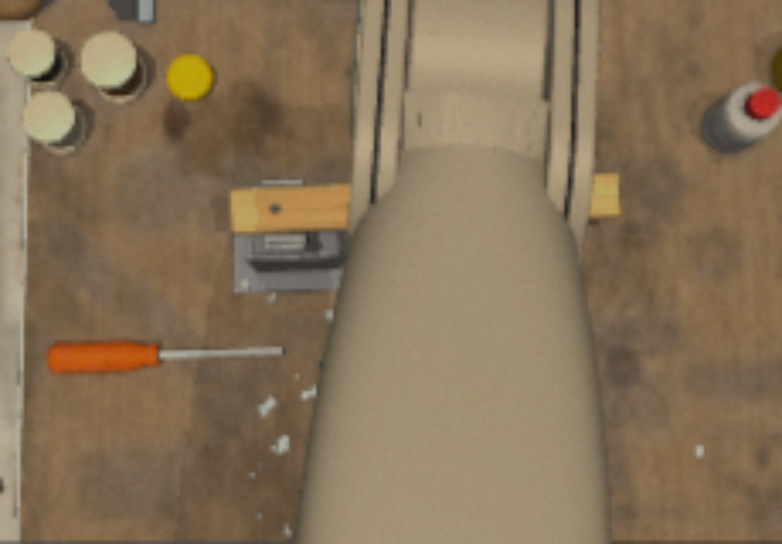

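The board is level over the rest: left end at (232,208), right end at (619,195), about 4 mm short in x. I'll correct and lower.

```bash
python3 -m crank '[[-0.0015,0.0044,0,0,0,0,0.01],[0,0,0.015,0,0,0,0.01],[0,0,0.015,0,0,0,0.01],[0,0,0.01,0,0,0,0.01],[0,0,0,0,0,0,0.01],[0,0,0,0,0,0,0.01]]'
python3 - <<'E'
from h import *
p,d=r.camera("top");go(.5272,.0208,.2115,2.2)
P=cloud("top",d);hsv=cv2.cvtColor(p,cv2.COLOR_RGB2HSV)
m=(P[...,2]>.215)&(P[...,2]<.25)&(P[...,0]>.48)&(P[...,0]<.56)
for lo,hi in((-.15,-.05),(.09,.2)):
    q=P[m&(P[...,1]>lo)&(P[...,1]<hi)&(hsv[...,1]>60)]
    print(len(q),q.mean(0).round(4),q.min(0).round(4),q.max(0).round(4),np.median(q[:,2]).round(4))
E
```

```text
time: 20.5
position: [0.5281, 0.0219, 0.2287]
orientation: [[-0.038, 0.999, -0.0], [0.999, 0.038, -0.0], [-0.0, -0.0, -1.0]]
wrist_force: [0.6, -0.8, -0.7]
gripper_width: 0.334
grip_force: 59.9
t 20.55 p [0.5285 0.022  0.2292] ang 2.19 tilt [ 0.001  -0.0001] turn_z -0.0002 shift [-0.0012 -0.0013  0.0177] F [ 0.1  0.8 -1.5] w 0.333 q [-0.08  0.11 -0.25  1.21 -0.    1.45]
123 [ 0.5319 -0.0978  0.2338] [ 0.5178 -0.1091  0.2289] [ 0.5473 -0.0862  0.2388] 0.2339
328 [0.5241 0.1199 0.2334] [0.5091 0.0907 0.2213] [0.5405 0.1505 0.2397] 0.2335
```

```bash
python3 -m crank '[[0,-0.001,0.007,0,0,0,0.01],[0,0,0.006,0,0,0,0.01],[0,0,0,0,0,0,0.01],[0,0,0.002,0,0,0,0.01],[0,0,0.002,0,0,0,0.01],[0,0,0,0,0,0,0.01]]'
python3 -c "
from h import *
go(.5272,.0208,.2115,2.2)"
```

```text
time: 21.15
position: [0.5269, 0.0224, 0.2113]
orientation: [[-0.039, 0.999, -0.0], [0.999, 0.039, 0.0], [0.0, -0.0, -1.0]]
wrist_force: [-0.4, 0.3, -1.5]
gripper_width: 0.337
grip_force: 59.9
t 21.15 p [0.5269 0.0224 0.2113] ang 2.23 tilt [-0.0004  0.    ] turn_z 0.0005 shift [-0.0017  0.0002 -0.0002] F [-0.4  0.3 -1.5] w 0.337 q [-0.08  0.12 -0.28  1.17 -0.    1.45]
```

```bash
python3 -m crank '[[0,0,0.001,0,0,0,0.01],[0,0,0,0,0,0,0.01],[0,0,0,0,0,0,0.035],[0,0,0,0,0,0,0.045],[0,0,0,0,0,0,0.06],[0,0,0,0,0,0,0.06],[0,0,0,0,0,0,0.06],[0,0,-0.02,0,0,0,0.06],[0,0,-0.04,0,0,0,0.06],[0,0,-0.04,0,0,0,0.06]]'
python3 -m crank '[[0,-0.04,0,0,0,0,0.06],[0,-0.05,0,0,0,0,0.06],[0,-0.05,0,0,0,0,0.06],[0,0,0,0,0,0,0.06],[0,0,0,0,0,0,0.06]]'
python3 - <<'E'
from h import *
p,d=r.camera("top")
P=cloud("top",d);hsv=cv2.cvtColor(p,cv2.COLOR_RGB2HSV)
m=(P[...,2]>.19)&(P[...,2]<.25)&(P[...,0]>.48)&(P[...,0]<.58)&(hsv[...,1]>60)
for lo,hi in((-.15,-.05),(.09,.2)):
    q=P[m&(P[...,1]>lo)&(P[...,1]<hi)]
    print(len(q),q.mean(0).round(4),q.min(0).round(4),q.max(0).round(4),np.median(q[:,2]).round(4))
cv2.imwrite("pics/c7.png",cv2.resize(p[135:295,230:460],None,fx=3.4,fy=3.4)[...,::-1])
E
```

```text
time: 22.15
position: [0.5262, 0.0224, 0.3107]
orientation: [[-0.039, 0.999, -0.003], [0.999, 0.039, 0.0], [0.0, -0.003, -1.0]]
wrist_force: [0.3, 0.3, 0.1]
gripper_width: 0.707
grip_force: 0.0
time: 22.65
position: [0.3866, 0.017, 0.3108]
orientation: [[-0.038, 0.999, 0.002], [0.999, 0.038, -0.0], [-0.0, 0.002, -1.0]]
wrist_force: [0.4, 0.5, -0.3]
gripper_width: 0.702
grip_force: 0.0
316 [ 0.5307 -0.079   0.2159] [ 0.5085 -0.1092  0.2014] [ 0.5555 -0.0506  0.2217] 0.2163
315 [0.5226 0.12   0.2156] [0.5073 0.091  0.2003] [0.5486 0.1496 0.221 ] 0.216
```

View pics/c7.png

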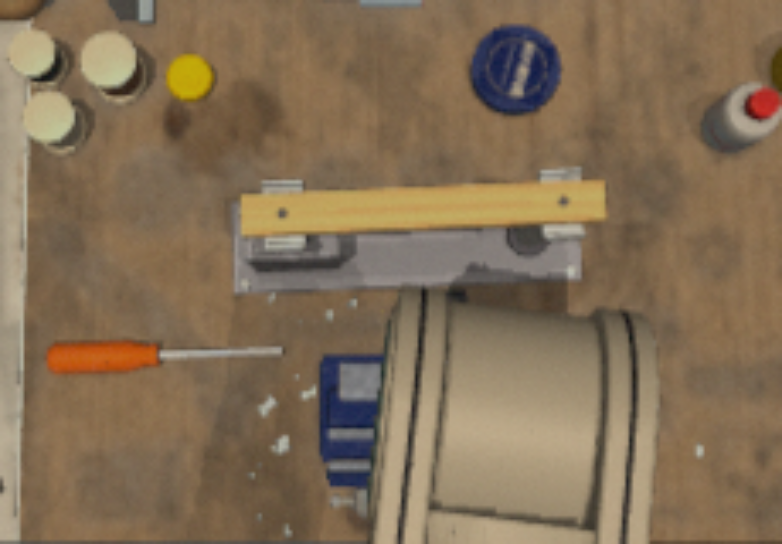

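The board lies in both cradles, from (242,214) to (605,200). It is level, with its top at 0.216 at both ends, and the screwdriver at (160,355) is clear of the rest.

```bash
python3 -c "
from cell import r
print(r.close_job())"
```

```text
the job is handed in; nothing more can be done
None
```

The job is handed in, with no verdict returned: the column dropped fully home and was raised to notch four, the board lies level in both cradles, the screwdriver is on the bench clear of the rest, and no bystander in view had moved.

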